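# Shift the gearbox selector through its L-shaped gate

## Robot

A 6-joint arm with a two-finger parallel gripper is mounted at the origin on the work surface. World frame = base frame: x ahead of the robot, y to its left, z up, the work surface at z = 0. Lengths are in m, angles in rad, forces in N, time in s.
With the tool pointing down it reaches from about 0.275 to 0.725 m from the base axis. Payload 5.6 kg.
Tool frame: the origin (TCP) lies at the very end of the fingers, on their centre line; the grasp point (between the pads) lies 19 mm behind it (ctrl.tcp_to_grasp is the distance from the TCP to the grasp point, in m); z points along the fingers, y is the direction in which the jaws open and shut (so a half turn about z gives the same grasp; the last joint's range is limited). The gripper opens to 85 mm and grips with 20 to 120 N. Pads are 22 mm wide; open, the fingers measure 114 mm over their backs; the gripper's body (76 mm by 85 mm) begins 54 mm behind the grasp point. The pads swing forward as they close: fully open they stand 13 mm farther back than shut.
Start: joints at [0.285, 0.255, 0.108, 0, -1.424, -0.285], TCP at [0.55, 0, 0.231] pointing down, gripper open.
Joint ranges: [-2.95, 2.95], [-1.21, 1.97], [-1.09, 1.5], [-2.87, 1.71], [-2.94, -0.07], [-3.05, 3.05]. Speed limits (rad/s): [2.57, 2.57, 3.14, 3.14, 3.14, 3.14].

## Interface

Orientations are given as a unit quaternion [x, y, z, w].
In Python, from plant import ctrl, viewer, recognise, place_of gives the robot as it stands.
- The arm moves only by the tool jog_arm, never from a script. Its argument "rows" is one flat list of numbers, 7 for each row, row after row: the opening, from 0 (shut) to 1 (fully open), then the shift along the tool's x, y, z each as a share of 0.02 m, from -1 to 1, then the turn, a rotation vector about the tool's x, y, z each as a share of 0.1 rad, from -1 to 1. A call has 1 to 12 rows; each row shifts and turns the pose as measured when the row begins, along the tool's axes as they then stand; what a row does not reach is not made up. A row lasts 1/10 s, in which the tool goes at most 50 mm and 8.59 degrees, less where a joint would pass 70% of its speed; a pose out of reach is approached as far as the arm can. A call with a number of a shift or a turn outside -1 to 1 is refused whole. A call with a gripper value outside its range is refused whole. The fingers move at their own pace and stop on an object; the grip force is fixed at half the most. Time passes only in rows, so rows that do not move let the fingers close. It gives the time, the measured TCP pose, the force and the opening at its end, in the units of the state.
- ctrl.sense(): the state, without advancing time (a new reading comes with each control period).
- viewer.grab_frame(name): name is "scene" or "side" or "wrist"; returns the picture (400x640x3 uint8, red, green, blue); there is no depth.
- viewer.camera_params(name): a dict with "fx", "fy", "cx", "cy" (pixels), "rvec" (rotation vector, rad) and "tvec" (3), from world to camera coordinates, as OpenCV has them; the wrist camera has in their place "hand_eye" (4x4, takes a point from camera to tool coordinates, whose origin is the TCP and whose axes are the flange's). Camera axes: x right, y down, z forward; pixel columns grow to the right and rows downward; lengths in m; the calibration is good to about 2 mm. A picture is of the moment at which its call begins: read the wrist's pose just before it. camera_params takes no time and is no camera call.
- ctrl.hand_in(): hands the job in, once; it reports no verdict.
Trained networks look in the newest picture that a camera, given by its name, has taken for a name from the list of things; names that differ only in an ending like _2 or _b are one class to them, and where a whole thing is asked for, a point or a joint stands for the part that bears it (a point fixed in the world has none). Each returns a list of dicts, best first, with "p" (0 to 1); they miss things now and then, are a little off and sometimes report something else, mostly with a low value. They report only what shows in the picture. A call takes as long as a camera call.
- recognise(thing, camera): "point" ([x, y, z] in m, in the coordinates of the camera as it stood for that picture, good to about 4 mm: the middle of the surface that is visible of it).
- place_of(thing, camera): "point" ([x, y, z] in m, in the coordinates of the camera as it stood for that picture, good to about 4 mm: a listed point, or the origin of a listed thing).
The state is a dict: "time_s": time; "qpos": joint angles; "qvel": joint speeds; "joint_torque": joint torques, N m; "eef_pos": TCP position; "eef_rot": TCP orientation; "ft_force": force on the tool from outside, world axes, zero at the start; "moment": the same for the moment, N m; "grip_width": finger opening in m.
Only numpy, scipy, OpenCV 4.12 (cv2) and the standard library are available. Lean on these libraries where they do the work, as an engineer would, in place of code of your own. Each camera call takes 0.05 s, during which the arm holds its last target. There are 200 camera calls.

## Task

Put the gearbox on the bench into gear: push its black selector knob along the long leg of the L-shaped slot to the corner, then push it sideways along the short leg until it is fully home at that end, and leave it there with the robot clear. Only push the knob, do not lift its pin out of the slot, and leave the nut, oil can, brass blank and screwdriver where they are.

Things in the scene. Friction and masses are not known exactly. Their poses are not given: they have to be found in the camera images.
- gearbox: Green gearbox fixed to the bench, turned up to 1.6 rad: 220 (x) x 170 (y) x 70 mm high, with a 250 mm long foot; origin at the centre of its underside. Its flat aluminium top has a dark L-shaped slot 14 mm wide, 10 deep. Slot centre line (x, y, mm): start (-35, -25), corner (35, -25), home (35, 25): long leg 70 mm along +x, short leg 50 mm along +y. A low shaft stub sticks out on the +y side.
- slot_start (a point): Centre of the closed end of the slot's long leg, on the gearbox's top face. Axes are the gearbox's.
- slot_corner (a point): Corner of the slot, where the centre lines of the two legs meet, on the top face.
- slot_home (a point): Centre of the closed end of the slot's short leg, on the top face: the in-gear place for the pin.
- knob_top (a point): Centre of the top of the selector knob: a black upright cylinder 32 mm in diameter, from 6 to 44 mm above the gearbox's top face (its top is 114 mm above the bench). A 12 mm pin below it, on its axis, runs in the slot with 1 mm clearance each side. It never tips or turns, weighs about 0.3 kg, takes about 3 N to slide, stays where it is left, and can be lifted out of the slot.
- along (a joint): Position of the knob along the long leg (gearbox +x), m: 0 at slot_start, 0.070 at the corner; starts between 0 and 0.020. Stops 1 mm beyond either end.
- across (a joint): Position of the knob along the short leg (gearbox +y), m: 0 in the long leg and at the corner, 0.050 at slot_home. The slot wall blocks it until the knob is at the corner. Stops 1 mm beyond either end.
- lift (a joint): How far the knob is lifted, m: 0 resting in the slot, free of the slot above about 0.010.
- nut: Bystander: loose round steel nut, 28 mm in diameter, 12 mm high, lying on the gearbox's top face near the corner at its -x, +y side, about 60 mm or more from the knob's path. Origin at the centre of its underside.
- oil: Bystander: loose metal oil can standing on the bench beside the gearbox, 44 mm in diameter, 100 mm high. Origin at the centre of its underside.
- blank: Bystander: loose upright brass cylinder on the bench, 36 mm in diameter, 50 mm high. Origin at the centre of its underside.
- screwdriver: Bystander: screwdriver with a wooden handle lying on the bench off the +x end of the gearbox, 200 mm long, 26 mm thick. Origin under its middle, x along it.

How it is judged:
By the outcome, as a careful person would: the job done as asked, in the order asked, and still so for the second after the job is handed in, with the robot touching nothing.
It also fails if it takes over 48 s, if anything falls off the work surface, if the arm or the gripper's body presses on something with over 40 N, if the wrist force passes 120 N, or if a joint passes its speed limit or range.

## Working session

There is one attempt and no reset: what is moved stays moved. The work goes in short steps, Python scripts to look and compute and a tool call to move; the robot and the scene stay as the last step left them, time stands still between calls to the robot, and variables do not carry over. Pictures are saved under pics/ and viewed, about 8 in all and at most 12, crops included, and the job is handed in when it is done.

Besides the shell and the picture viewer there is one more tool, called after "Request:" as name(argument=value, ...), one argument or row to a line, values as JSON. jog_arm: Moves the arm, as the interface text tells. Shift numbers are shares of 0.02 m and turn numbers shares of 0.1 rad, none past 1 either way. Its arguments: {"type":"object","properties":{"rows":{"type":"array"}},"required":["rows"]}

```bash
mkdir -p pics
cat > h.py <<'E'
from plant import ctrl, viewer, recognise, place_of
import numpy as np, cv2
from scipy.spatial.transform import Rotation as R
def ext(cam,s):
    p=viewer.camera_params(cam)
    if cam=="wrist":
        T=np.eye(4);T[:3,:3]=R.from_quat(s["eef_rot"]).as_matrix();T[:3,3]=s["eef_pos"]
        return p,T@np.array(p["hand_eye"])
    M=np.eye(4);M[:3,:3]=R.from_rotvec(np.ravel(p["rvec"])).as_matrix();M[:3,3]=np.ravel(p["tvec"])
    return p,np.linalg.inv(M)
def look(cam,name=None,things=()):
    s=ctrl.sense();im=viewer.grab_frame(cam);p,T=ext(cam,s)
    out={}
    for t in things:
        r=place_of(t,cam)
        if r:
            q=np.array(r[0]["point"]);w=T[:3,:3]@q+T[:3,3]
            px=(p["fx"]*q[0]/q[2]+p["cx"],p["fy"]*q[1]/q[2]+p["cy"])
            out[t]=w;print(cam,t,np.round(w,4),"p",round(r[0]["p"],2),"px",np.round(px))
            cv2.circle(im:=np.ascontiguousarray(im),(int(px[0]),int(px[1])),3,(255,0,255),1)
        else: print(cam,t,"none")
    if name: cv2.imwrite("pics/"+name,im[:,:,::-1])
    return out
E
python3 - <<'E'
from h import *
th=["slot_start","slot_corner","slot_home","knob_top","nut","oil","blank","screwdriver","gearbox"]
for c in("scene","side","wrist"): look(c,c+"1.png",th)
a,b,c=[cv2.imread(f"pics/{x}1.png") for x in("scene","side","wrist")]
s=ctrl.sense();print(s["time_s"],s["eef_pos"],R.from_quat(s["eef_rot"]).as_matrix().round(3))
E
```

```text
scene slot_start [0.5804 0.0985 0.0687] p 0.9 px [372. 223.]
scene slot_corner [0.5954 0.1638 0.0669] p 0.84 px [410. 237.]
scene slot_home [0.546  0.1771 0.0692] p 0.78 px [420. 215.]
scene knob_top [0.5839 0.1182 0.1121] p 0.66 px [387. 211.]
scene nut [ 0.6944  0.13   -0.0039] p 0.61 px [378. 306.]
scene oil [ 0.4176  0.1248 -0.0041] p 0.57 px [392. 184.]
scene blank [ 0.691   0.1311 -0.0036] p 0.59 px [379. 304.]
scene screwdriver [ 0.6176  0.3008 -0.0013] p 0.66 px [482. 283.]
scene gearbox [ 0.5624  0.1369 -0.0039] p 0.68 px [391. 242.]
side slot_start [0.5849 0.0983 0.0668] p 0.79 px [315. 228.]
side slot_corner [0.6006 0.1617 0.0682] p 0.77 px [296. 247.]
side slot_home [0.5499 0.1748 0.0718] p 0.93 px [321. 255.]
side knob_top [0.5847 0.1155 0.1205] p 0.82 px [312. 210.]
side nut [0.5084 0.0627 0.0716] p 0.55 px [360. 222.]
side oil [ 4.209e-01  1.288e-01 -2.000e-04] p 0.75 px [397. 282.]
side blank [0.6963 0.131  0.0019] p 0.88 px [257. 255.]
side screwdriver [0.6184 0.2999 0.001 ] p 0.83 px [259. 328.]
side gearbox [5.653e-01 1.442e-01 1.000e-04] p 0.66 px [319. 273.]
wrist slot_start [0.5869 0.0995 0.0746] p 0.93 px [289. 268.]
wrist slot_corner [0.5998 0.1678 0.0745] p 0.98 px [280. 319.]
wrist slot_home [0.5493 0.1771 0.0733] p 0.7 px [322. 324.]
wrist knob_top [0.5853 0.1177 0.1147] p 0.72 px [287. 304.]
wrist nut [0.5037 0.0664 0.0679] p 0.83 px [362. 239.]
wrist oil [0.4236 0.1276 0.0047] p 0.6 px [412. 260.]
wrist blank none
wrist screwdriver [0.5968 0.1682 0.0705] p 0.43 px [283. 317.]
wrist gearbox [ 0.5648  0.1418 -0.0008] p 0.66 px [311. 268.]
1.5 [5.49987122e-01 2.38263293e-05 2.31252357e-01] [[ 0. -1. -0.]
 [-1. -0. -0.]
 [ 0.  0. -1.]]
```

Run:
```python
import numpy as np,cv2
from scipy.optimize import least_squares
loc={'s':(-.035,-.025),'c':(.035,-.025),'h':(.035,.025)}
m={'s':[(.5804,.0985),(.5849,.0983),(.5869,.0995)],'c':[(.5954,.1638),(.6006,.1617),(.5998,.1678)],'h':[(.546,.1771),(.5499,.1748),(.5493,.1771)]}
def P(v,l): c,s=np.cos(v[2]),np.sin(v[2]);return np.array([v[0]+c*l[0]-s*l[1],v[1]+s*l[0]+c*l[1]])
f=lambda v:np.concatenate([P(v,loc[k])-q for k in m for q in m[k]])
v=least_squares(f,[.56,.14,1.3]).x
print(v,{k:P(v,loc[k]).round(4) for k in loc},f(v).reshape(-1,2).std(0))
k=np.array([.5846,.1171]);print("knob along/off",[(k-P(v,loc['s']))@np.array(d) for d in((np.cos(v[2]),np.sin(v[2])),(-np.sin(v[2]),np.cos(v[2])))])
a,b=[cv2.imread(f"pics/{x}1.png") for x in("scene","wrist")]
cv2.imwrite("pics/m1.png",np.hstack([a[100:400,220:620],b[100:400,180:580]]))
```

```text
[0.5664776  0.13679687 1.36468238] {'s': array([0.5838, 0.0974]), 'c': array([0.5981, 0.1659]), 'h': array([0.5492, 0.1762])} [0.00234278 0.00199651]
knob along/off [np.float64(0.019428932712512115), np.float64(0.0032300740232447636)]
```

View pics/m1.png

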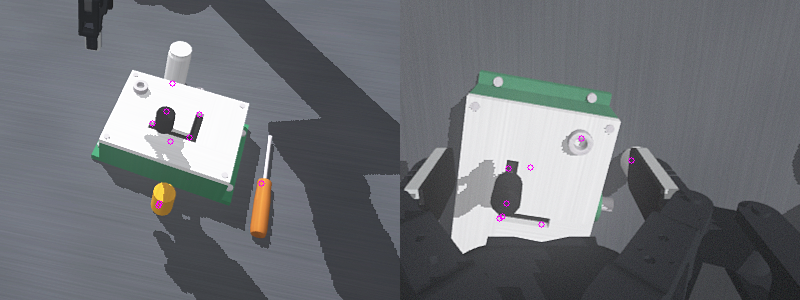

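The networks' points sit right on the slot and knob in both pictures: knob at scene (165,120) and wrist (507,200) in the crop, near the start end. The nut and the other things are clear of the path. I'll shut the gripper, align it with the gearbox and move behind the knob, still high.

Request:
jog_arm(
  rows=[0,0,0,0,0,0,1,0,0,0,0,0,0,1,0,-0.9,-0.16,0,0,0,0,0,-0.9,-0.16,0,0,0,0,0,-0.9,-0.16,0,0,0,0,0,-0.9,-0.16,0,0,0,0,0,0,0,0,0,0,0,0,0,0,0,0,0,0],
)

```text
time_s: 2.3
eef_pos: [0.5794, 0.0731, 0.231]
eef_rot: [-0.63, 0.776, -0.0, -0.0]
ft_force: [0.3, -0.7, -0.5]
grip_width: 0.0004
```

```bash
cat >> h.py <<'E'
V=np.array([0.5665,0.1368,1.365])
def G(w,v=V):
    c,s=np.cos(v[2]),np.sin(v[2]);d=np.array(w[:2])-v[:2];return np.round(1000*np.array([c*d[0]+s*d[1]+.035,-s*d[0]+c*d[1]+.025]),1)
def st():
    s=ctrl.sense();r=R.from_quat(s["eef_rot"]).as_matrix()
    print(s["time_s"],"pos",s["eef_pos"].round(4),"along/across mm",G(s["eef_pos"]),"yaw of -x",np.arctan2(-r[1,0],-r[0,0]).round(3),"z",r[:,2].round(3),"F",np.round(s["ft_force"],1),s["grip_width"])
E
python3 - <<'E'
from h import *
st()
for c in("scene","side","wrist"):
    o=look(c,c+"2.png",["slot_start","slot_corner","slot_home","knob_top"])
    for k in o: print(k,G(o[k]))
E
```

```text
2.3 pos [0.5794 0.0731 0.231 ] along/across mm [-24.7  -0.6] yaw of -x 1.364 z [-0. -0. -1.] F [ 0.3 -0.7 -0.5] 0.0003542763494992629
scene slot_start [6.221e-01 2.989e-01 2.000e-04] p 0.21 px [481. 285.]
scene slot_corner [0.5961 0.1687 0.07  ] p 0.88 px [413. 237.]
scene slot_home [0.5478 0.1772 0.0672] p 0.65 px [420. 216.]
scene knob_top [0.5856 0.118  0.1117] p 0.61 px [386. 212.]
slot_start [205.    3.7]
slot_corner [72.3  2.5]
slot_home [70.7 51.6]
knob_top [20.5  2.5]
side slot_start [0.5852 0.1012 0.0682] p 0.83 px [315. 228.]
side slot_corner [0.5985 0.1649 0.0698] p 0.87 px [297. 247.]
side slot_home [0.5486 0.173  0.0734] p 0.73 px [322. 253.]
side knob_top [0.5884 0.114  0.1183] p 0.88 px [310. 210.]
slot_start [ 3.9 -0.6]
slot_corner [69.1 -0.6]
slot_home [66.8 49.9]
knob_top [17.2 -1.1]
wrist slot_start [0.5865 0.1004 0.0751] p 0.89 px [320. 210.]
wrist slot_corner none
wrist slot_home [0.5511 0.1745 0.0694] p 0.59 px [363. 262.]
wrist knob_top [0.5868 0.1185 0.113 ] p 0.84 px [323. 240.]
slot_start [ 3.5 -2. ]
slot_home [68.7 47.8]
knob_top [21.2  1.3]
```

View pics/wrist2.png

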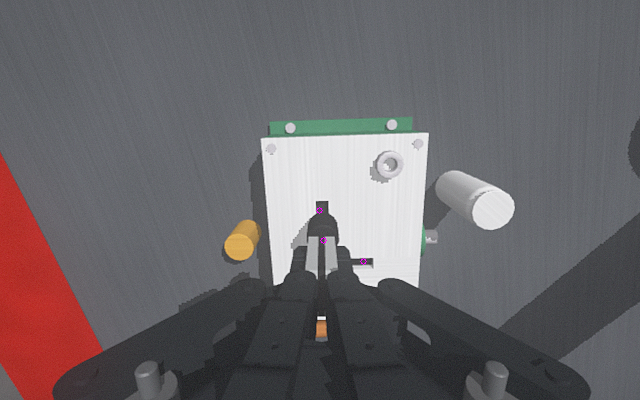

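The shut fingers are lined up behind the knob (knob about (322,225), slot start (320,205)), and the nut at (389,164) and oil can are well clear. Next I check yaw from the top plate's edge and then descend.

Run:
```python
from h import *
s=ctrl.sense();p,T=ext("wrist",s)
im=cv2.imread("pics/wrist2.png");g=im.min(2)
# plate top edge by subpixel columns
pts=[]
for u in range(275,421,5):
    col=g[126:150,u].astype(float);d=np.diff(col);pts.append((u,126+np.argmax(d)+.5))
pts=np.array(pts);a=np.polyfit(pts[:,0],pts[:,1],1)
def W(u,v,z):
    d=T[:3,:3]@np.array([(u-p["cx"])/p["fx"],(v-p["cy"])/p["fy"],1]);return T[:3,3]+d*(z-T[2,3])/d[2]
A,B=W(262,np.polyval(a,262),.07),W(428,np.polyval(a,428),.07)
d=B-A;print(a,A,B,np.linalg.norm(d),"gx yaw",np.arctan2(d[1],d[0])-np.pi/2,G(A),G(B))
for q in((316,201),(328,201)):print(G(W(*q,.07)))
```

```text
[-3.02558398e-02  1.45080571e+02] [0.62783051 0.01387803 0.07      ] [0.46256302 0.04380148 0.07      ] 0.16795462691563662 gx yaw 1.3916761588429636 [-72.8 -60.2] [-77.3 107.7]
[-4.9 -5.9]
[-4.9  7. ]
```

Request:
jog_arm(
  rows=[0,0,0,1,0,0,0,0,0,0,1,0,0,0,0,0,0,1,0,0,0,0,0,0,1,0,0,0,0,0,0,1,0,0,0,0,0,0,1,0,0,0,0,0,0,0.9,0,0,0,0,0,0,0,0,0,0],
)

```text
time_s: 3.85
eef_pos: [0.5803, 0.0723, 0.0896]
eef_rot: [-0.63, 0.777, -0.001, 0.002]
ft_force: [0.3, -0.4, 0.2]
grip_width: 0.0004
```

Request:
jog_arm(
  rows=[0,-0.5,0.06,0,0,0,-0.26,0,-0.5,0,0,0,0,0,0,-0.5,0,0,0,0,0,0,-0.5,0,0,0,0,0,0,-0.5,0,0,0,0,0,0,0,0,0,0,0,0],
)

```text
time_s: 4.45
eef_pos: [0.5895, 0.1254, 0.0923]
eef_rot: [-0.641, 0.767, -0.002, 0.001]
ft_force: [-0.9, -1.9, -1.5]
grip_width: 0.0002
```

```bash
sed -i 's/^V=.*/V=np.array([0.5655,0.137,1.390])/' h.py
python3 - <<'E'
from h import *
st()
for c in("scene","side","wrist"):
    o=look(c,c+"3.png",["knob_top"])
    for k in o: print(k,G(o[k]))
E
```

```text
4.45 pos [0.5895 0.1254 0.0923] along/across mm [27.9 -0.8] yaw of -x 1.392 z [ 0.005 -0.001 -1.   ] F [-0.9 -1.9 -1.5] 0.0001886017204203228
scene knob_top [0.5915 0.1513 0.1112] p 0.67 px [406. 219.]
knob_top [53.7  2. ]
side knob_top [0.5916 0.1493 0.1186] p 0.6 px [302. 221.]
knob_top [51.8  1.5]
wrist knob_top [0.5906 0.1489 0.1148] p 0.63 px [328. 319.]
knob_top [51.2  2.4]
```

Request:
jog_arm(
  rows=[0,-0.3,0,0.05,0,0,0,0,-0.25,0,0.05,0,0,0,0,-0.12,0,0,0,0,0,0,0,0,0,0,0,0],
)

```text
time_s: 5.15
eef_pos: [0.5919, 0.1359, 0.0914]
eef_rot: [-0.64, 0.768, -0.003, 0.001]
ft_force: [-0.8, -1.4, 1.0]
grip_width: -0.0002
```

Run:
```python
from h import *
st()
for c in("scene","side","wrist"):
    o=look(c,c+"4.png",["knob_top"])
    for k in o: print(k,G(o[k]))
```

```text
5.15 pos [0.5919 0.1359 0.0914] along/across mm [38.6 -1.2] yaw of -x 1.389 z [ 0.005 -0.004 -1.   ] F [-0.8 -1.4  1. ] -0.00022275463263975572
scene knob_top [0.593  0.16   0.1131] p 0.7 px [412. 220.]
knob_top [62.6  2.1]
side knob_top [0.5934 0.1605 0.1188] p 0.75 px [299. 224.]
knob_top [63.2  1.8]
wrist knob_top [0.5965 0.1599 0.1119] p 0.83 px [320. 316.]
knob_top [63.1 -1.3]
```

Request:
jog_arm(
  rows=[0,-0.2,0,0,0,0,0,0,-0.15,0,0,0,0,0,0,0,0,0,0,0,0],
)

```text
time_s: 5.75
eef_pos: [0.5931, 0.1424, 0.0914]
eef_rot: [-0.64, 0.769, -0.003, 0.0]
ft_force: [-0.2, -2.8, 2.0]
grip_width: 0.0003
```

Request:
jog_arm(
  rows=[0,-0.1,0,0,0,0,0,0,-0.1,0,0,0,0,0],
)

```text
time_s: 5.95
eef_pos: [0.5933, 0.1441, 0.0916]
eef_rot: [-0.64, 0.768, -0.004, -0.002]
ft_force: [-1.6, -9.5, 2.9]
grip_width: 0.0003
```

Request:
jog_arm(
  rows=[0,-0.12,0,0,0,0,0],
)

```text
time_s: 6.05
eef_pos: [0.5932, 0.1443, 0.0917]
eef_rot: [-0.64, 0.769, -0.005, -0.004]
ft_force: [-1.8, -9.6, 2.5]
grip_width: -0.0004
```

Run:
```python
from h import *
st()
for c in("scene","side","wrist"):
    o=look(c,c+"5.png",["knob_top"])
    for k in o: print(k,G(o[k]))
```

```text
6.05 pos [0.5932 0.1443 0.0917] along/across mm [47.2 -0.9] yaw of -x 1.388 z [ 0.001 -0.013 -1.   ] F [-1.8 -9.6  2.5] -0.00040190555040823866
scene knob_top [ 0.5649  0.1368 -0.0042] p 0.65 px [390. 243.]
knob_top [34.7 25.6]
side knob_top [0.5944 0.1675 0.119 ] p 0.77 px [297. 226.]
knob_top [70.2  2.1]
wrist knob_top [0.5969 0.1671 0.1102] p 0.8 px [322. 311.]
knob_top [70.2 -0.5]
```

The force rose to about 10 N and motion stopped, with the knob at along 70 mm: it is against the corner. Now back off, go round to its -y side.

Request:
jog_arm(
  rows=[0,0.6,0,0,0,0,0,0,0,-1,0,0,0,0,0,0,-1,0,0,0,0,0,0,0,0,0,0,0],
)

```text
time_s: 6.75
eef_pos: [0.6314, 0.1255, 0.0917]
eef_rot: [-0.64, 0.769, -0.004, -0.001]
ft_force: [0.2, -0.3, 0.1]
grip_width: -0.0005
```

Run:
```python
from h import *
st()
for c in("scene","side","wrist"):
    o=look(c,c+"6.png",["knob_top","slot_home"])
    for k in o: print(k,G(o[k]))
```

```text
6.75 pos [0.6314 0.1255 0.0917] along/across mm [ 35.5 -41.9] yaw of -x 1.389 z [ 0.003 -0.008 -1.   ] F [ 0.2 -0.3  0.1] -0.0005144196045360793
scene knob_top [0.5939 0.1702 0.1113] p 0.92 px [418. 222.]
scene slot_home none
knob_top [72.8  3. ]
side knob_top [0.5961 0.167  0.1197] p 0.81 px [296. 225.]
side slot_home [0.5467 0.1763 0.0715] p 0.91 px [322. 256.]
knob_top [70.   0.3]
slot_home [70.3 50.6]
wrist knob_top [0.5952 0.1674 0.1139] p 0.62 px [404. 335.]
wrist slot_home [0.5501 0.1788 0.07  ] p 0.87 px [457. 290.]
knob_top [70.3  1.2]
slot_home [73.4 47.7]
```

View pics/scene6.png

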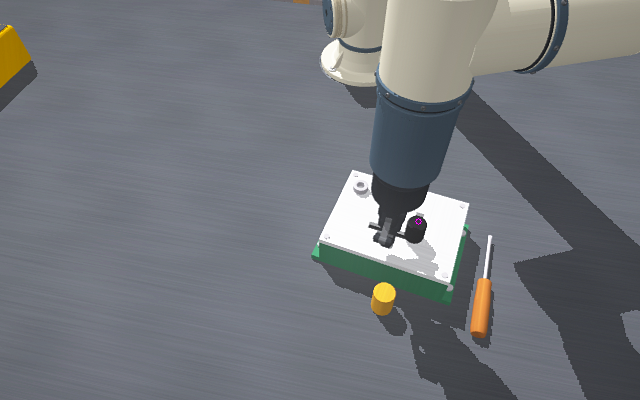

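The scene picture shows the knob standing at the corner (416,228), with the fingers to its -y, start side (385,232) and the nut and others untouched. Next forward to along ≈70 mm, then push +y.

Request:
jog_arm(
  rows=[0,-0.9,0,0,0,0,0,0,-0.8,0,0,0,0,0,0,0,0,0,0,0,0],
)

```text
time_s: 7.5
eef_pos: [0.6358, 0.162, 0.0925]
eef_rot: [-0.64, 0.768, -0.004, -0.002]
ft_force: [1.2, -0.4, -0.0]
grip_width: 0.0004
```

Request:
jog_arm(
  rows=[0,0,0.5,0,0,0,0,0,0,0.5,0,0,0,0,0,0,0.5,0,0,0,0,0,0,0,0,0,0,0],
)

```text
time_s: 7.9
eef_pos: [0.6046, 0.1684, 0.0924]
eef_rot: [-0.641, 0.768, -0.005, -0.001]
ft_force: [1.6, 0.9, -0.7]
grip_width: 0.0001
```

Run:
```python
from h import *
st()
for c in("scene","side","wrist"):
    o=look(c,c+"7.png",["knob_top"])
    for k in o: print(k,G(o[k]))
```

```text
7.9 pos [0.6046 0.1684 0.0924] along/across mm [73.  -7.9] yaw of -x 1.391 z [ 0.005 -0.008 -1.   ] F [ 1.6  0.9 -0.7] 8.989868011963619e-05
scene knob_top none
side knob_top [0.5744 0.1723 0.1189] p 0.81 px [307. 230.]
knob_top [71.3 22.5]
wrist knob_top [0.5738 0.1713 0.1139] p 0.91 px [390. 268.]
knob_top [70.2 23. ]
```

Request:
jog_arm(
  rows=[0,0,0.5,0,0,0,0,0,0,0.4,0,0,0,0,0,0,0.2,0,0,0,0,0,0,0,0,0,0,0],
)

```text
time_s: 8.6
eef_pos: [0.5843, 0.172, 0.092]
eef_rot: [-0.64, 0.768, -0.006, 0.0]
ft_force: [3.5, -0.2, -1.3]
grip_width: -0.0002
```

Request:
jog_arm(
  rows=[0,0,0.15,0,0,0,0,0,0,0.15,0,0,0,0],
)

```text
time_s: 8.8
eef_pos: [0.5783, 0.1731, 0.0919]
eef_rot: [-0.64, 0.768, -0.006, 0.0]
ft_force: [1.9, -1.0, -0.6]
grip_width: 0.0001
```

Request:
jog_arm(
  rows=[0,0,0.12,0,0,0,0,0,0,0.12,0,0,0,0],
)

```text
time_s: 9.0
eef_pos: [0.5736, 0.174, 0.092]
eef_rot: [-0.64, 0.768, -0.006, 0.001]
ft_force: [6.7, -2.3, -2.8]
grip_width: -0.0002
```

Run:
```python
from h import *
st()
for c in("side","wrist"):
    o=look(c,c+"8.png",["knob_top"])
    for k in o: print(k,G(o[k]))
```

```text
9.0 pos [0.5736 0.174  0.092 ] along/across mm [72.9 23.6] yaw of -x 1.39 z [ 0.009 -0.009 -1.   ] F [ 6.7 -2.3 -2.8] -0.00017799355265504303
side knob_top [0.5459 0.1749 0.1168] p 0.57 px [323. 234.]
knob_top [68.8 51.1]
wrist knob_top [0.5431 0.1823 0.1149] p 0.56 px [390. 280.]
knob_top [75.5 55.2]
```

One more gentle push to confirm the stop.

Request:
jog_arm(
  rows=[0,0,0.12,0,0,0,0],
)

```text
time_s: 9.3
eef_pos: [0.5732, 0.1743, 0.0925]
eef_rot: [-0.64, 0.768, -0.008, 0.002]
ft_force: [8.8, -2.9, -3.2]
grip_width: -0.0003
```

Request:
jog_arm(
  rows=[0,0,0.12,0,0,0,0],
)

```text
time_s: 9.4
eef_pos: [0.5728, 0.1745, 0.0932]
eef_rot: [-0.641, 0.768, -0.009, 0.004]
ft_force: [8.8, -3.1, -2.6]
grip_width: -0.0
```

Request:
jog_arm(
  rows=[0,0,0.12,0,0,0,0],
)

```text
time_s: 9.5
eef_pos: [0.5728, 0.1746, 0.0941]
eef_rot: [-0.641, 0.768, -0.011, 0.005]
ft_force: [10.1, -3.8, -2.5]
grip_width: 0.0001
```

It has stopped against the end. Back off, rise and look.

Request:
jog_arm(
  rows=[0,0,-0.7,0,0,0,0,0,0,-0.7,0,0,0,0,0,0,0,-1,0,0,0,0,0,0,-1,0,0,0,0,0,0,-1,0,0,0,0,0,0,-1,0,0,0,0,0,0,-1,0,0,0,0,1,0,-1,0,0,0,0,1,0,0,0,0,0,0,1,0,0,0,0,0,0,0,0,0,0,0,0],
)

```text
time_s: 10.6
eef_pos: [0.5796, 0.1098, 0.2164]
eef_rot: [-0.641, 0.767, -0.005, -0.002]
ft_force: [1.2, 0.7, 0.6]
grip_width: -0.0001
```

Run:
```python
from h import *
st()
for c in("scene","side","wrist"):
    o=look(c,c+"9.png",["knob_top","slot_corner","oil","blank","screwdriver","nut"])
    for k in o: print(k,G(o[k]))
a,b,c=[cv2.imread(f"pics/{x}9.png") for x in("scene","side","wrist")]
cv2.imwrite("pics/m9.png",np.hstack([cv2.resize(b[180:300,240:440],None,fx=2,fy=2),c[120:360,240:640]]))
```

```text
10.6 pos [0.5796 0.1098 0.2164] along/across mm [10.8  6.2] yaw of -x 1.392 z [ 0.004 -0.01  -1.   ] F [1.2 0.7 0.6] -0.0001326897539930678
scene knob_top [0.5423 0.1767 0.1134] p 0.65 px [424. 197.]
scene slot_corner [0.5947 0.1662 0.0683] p 0.84 px [411. 237.]
scene oil [ 0.4202  0.1264 -0.0044] p 0.98 px [393. 185.]
scene blank [ 0.6893  0.1294 -0.002 ] p 0.7 px [378. 302.]
scene screwdriver [ 0.6158  0.2989 -0.0027] p 0.95 px [480. 282.]
scene nut [0.5107 0.0669 0.0708] p 0.73 px [360. 189.]
knob_top [69.9 55. ]
slot_corner [69.   1.6]
oil [ -1.5 166.1]
blank [ 49.8 -98.1]
screwdriver [203.3   4.6]
nut [-43.8  66.3]
side knob_top [0.5461 0.1773 0.121 ] p 0.81 px [322. 233.]
side slot_corner [0.5956 0.1622 0.0677] p 0.8 px [299. 247.]
side oil [0.423  0.13   0.0018] p 0.89 px [396. 281.]
side blank [0.696  0.1311 0.0009] p 0.81 px [257. 256.]
side screwdriver [ 0.6171  0.3021 -0.0018] p 0.56 px [259. 330.]
side nut [0.5102 0.0613 0.0711] p 0.59 px [359. 222.]
knob_top [71.2 51.4]
slot_corner [65.2 -0.1]
oil [  2.5 163.9]
blank [  52.7 -104.4]
screwdriver [206.6   3.9]
nut [-49.4  65.8]
wrist knob_top [0.5449 0.1781 0.1128] p 0.98 px [372. 259.]
wrist slot_corner [0.5982 0.166  0.0719] p 0.87 px [314. 239.]
wrist oil [0.4179 0.1277 0.0033] p 0.77 px [456. 163.]
wrist blank [ 0.6963  0.1385 -0.0007] p 0.84 px [237. 209.]
wrist screwdriver none
wrist nut [0.5066 0.0687 0.0702] p 0.81 px [390. 130.]
knob_top [71.7 52.7]
slot_corner [69.5 -2. ]
oil [ -0.6 168.5]
blank [  60.  -103.4]
nut [-42.7  70.7]
```

View pics/m9.png

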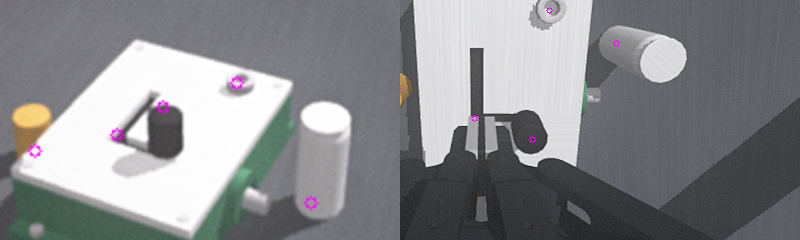

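The side crop shows the knob (165,132) at the end of the short leg, with both legs of the slot empty behind it. In the wrist crop it is at (530,132), clear of the fingers. The nut, oil can and blank are where they were. Handing in.

```bash
python3 -c "
from plant import ctrl
print(ctrl.hand_in(), ctrl.sense()['time_s'])"
```

```text
the job is handed in; nothing more can be done
the job is handed in; nothing more can be done
```

The gearbox is in gear, and I handed the job in at about 10.8 s. With the fingers shut, I pushed the knob along the long leg to the corner, went round it, and pushed it along the short leg to the home end. At each end it stopped at about 10 N, well under the limits. I then backed off and rose to z ≈ 0.22 m, touching nothing.

**Position:** the last views put the knob at along 70–72 mm and across 51–55 mm (home is 70 and 50, with the stop at 51). The scene view's 55 mm is within the networks' noise plus my error in the gearbox pose. The knob's motion stopping under force and the side picture both agree it is home.

**Lift:** the knob top reads 113 mm in two views, so it was not lifted. The side view reads 121 mm, but it read 118–120 mm all along.

**Bystanders:** the nut, oil can, blank and screwdriver read within measuring noise of where they started. The widest was the blank's last wrist reading, about 7 mm off its other readings. The scene view's first nut reading was a mix-up with the blank.

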